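Swap the jar at the back of the condiment tray

ROBOT

A 7-joint arm with a two-finger parallel gripper is mounted at the origin on a cart in front of the work surface, level with it; the furniture and walls round the work are solid. World frame = base frame: x ahead of the robot, y to its left, z up, the work surface at z = 0. Lengths are in m, angles in rad, forces in N, time in s.
With the tool pointing down it reaches from about 0.425 to 0.875 m from the base axis. Payload 4.7 kg.
Tool frame: the origin (TCP) lies at the very end of the fingers, on their centre line; the grasp point (between the pads) lies behind it (ctrl.tcp_to_grasp is the y of the grasp point in the tool frame, in m); y points along the fingers, x is the direction in which the jaws open and shut, and the axes are right-handed (so a half turn about y gives the same grasp; the last joint's range is limited). The gripper opens to 87 mm and grips with 3 to 60 N. Pads are 19 mm wide; open, the fingers measure 117 mm over their backs; the gripper's body (75 mm by 190 mm) begins 51 mm behind the grasp point.
Start: joints at [-1.325, 0.321, -0.07, 1.45, 0.023, 1.371, -0.057], TCP at [0.149, 0.633, 0.223] pointing down, gripper open.
Joint ranges: [-2.86, 2.86], [-0.3, 2.09], [-1.38, 1.24], [0.06, 2.45], [-1.56, 4.7], [0.09, 2.05], [-2.69, 2.69]. Speed limits (rad/s): [2.57, 2.57, 3.14, 3.14, 3.14, 3.14, 3.14].

INTERFACE

Orientations are given as a rotation vector (axis times angle).
In Python, from bench import ctrl, get_image, workorder gives the robot as it stands.
- The arm moves only by the tool drive_tool, never from a script. Its argument "increments" is text: rows parted by semicolons, each of 5 numbers parted by spaces: the shift along the tool's x, y, z in mm, then the turn about the tool's y in degrees, then the closure in counts, from 0 (fully open) to 255 (shut). In form: tx ty tz yaw fingers; .... A call has 1 to 20 rows; each row shifts and turns the commanded pose from where the row before left it, along the tool's axes as they then stand; what a row does not reach is not made up. A row lasts 1/8 s, in which the tool goes at most 62.5 mm and 10.7 degrees, less where a joint would pass 70% of its speed; a pose out of reach is approached as far as the arm can. A call is refused whole if a number of a shift passes 62.5 or a number of a turn 10.7, either way. A call with a gripper value outside its range is refused whole. The fingers move at their own pace and stop on an object; "squeeze" is the grip in N (left out, the last holds). Time passes only in rows, so rows that do not move let the fingers close. It gives the time, the measured TCP pose, the force and the opening at its end, in the units of the state.
- ctrl.get_state(): the state, without advancing time (a new reading comes with each control period).
- get_image(name): name is "scene" or "top"; returns a dict with "img" (384x512x3 uint8, red, green, blue), "mtx" (3x3 intrinsics, pixels), "camera_from_world" (4x4, takes a point from world to camera coordinates). Camera axes: x right, y up, looking along -z (the intrinsics and any distortion apply to the point x, -y, -z); pixel columns grow to the right and rows downward; lengths in m; the calibration is good to about 2 mm. A picture is of the moment at which its call begins. There is no depth.
- workorder.close_job(): hands the job in, once; it reports no verdict.
The state is a dict: "time": time; "joint_positions": joint angles; "qd": joint speeds; "joint_torque": joint torques, N m; "position": TCP position; "tool_rot": TCP orientation; "ft_force": force on the tool from outside, world axes, zero at the start; "torque": the same for the moment, N m; "grip_width": opening from 0.0 (shut) to 1.0 (fully open).
Only numpy, scipy, OpenCV 4.12 (cv2) and the standard library are available. Lean on these libraries where they do the work, as an engineer would, in place of code of your own. Each camera call takes 0.05 s, during which the arm holds its last target.

TASK

Swap the jar at the back of the condiment tray: first clear the sugar jar and the tall jar in front of it onto the chopping board, then fetch the low jar from behind and stand it on the middle of the marble coaster, and put the slim jar that waits beside the coaster on the cork pad where the low jar stood. Only then put the sugar jar and the tall jar back, each centred on its own cork pad where it stood at the start. Everything ends upright and released, and the drinking glass stays standing where it is.

Things in the scene. Friction and masses are not known exactly. Their poses are not given: they have to be found in the camera images.
- sugar_jar: wide jar of white sugar with a black lid, round, 61 mm across and 110 mm high; starts on the tray in the front row (the side nearer the robot), on pad_sugar, left or right. 0.35 kg. Origin: centre of its underside, z up.
- tall_jar: tall narrow spice jar with a black lid, round, 47 mm across and 125 mm high; starts on the tray in the front row on pad_tall, beside the sugar jar (centres 100 mm apart). 0.14 kg. Origin: centre of its underside, z up.
- low_jar: low wide spice jar with a yellow-brown lid, round, 45 mm across and 75 mm high; starts at the back of the tray (the far side) on pad_back, behind the gap between sugar jar and tall jar, hemmed in by them. 0.14 kg. Origin: centre of its underside, z up.
- new_jar: slim spice jar with a pale grey lid, round, 41 mm across and 92 mm high; starts on the bare worktop to the left (+y) of the coaster, about 98 mm from its centre. 0.14 kg. Origin: centre of its underside, z up.
- pad_sugar: round cork pad, 72 mm across, 2 mm thick, fixed on the tray's floor under the sugar jar: the sugar jar's own place. Origin: centre of its underside, 8 mm above the worktop; its top is 10 mm above the worktop. Its x and y axes are those of the tray, which is 156 mm (x) by 210 mm (y) outside, rim 8 mm thick and 26 mm high, turned up to 0.2 rad; y runs along the front row.
- pad_tall: round cork pad, 60 mm across, 2 mm thick, fixed on the tray's floor under the tall jar: the tall jar's own place. Origin: centre of its underside, its top is 10 mm above the worktop. Axes as those of the tray. Front pads lie 100 mm apart along the tray's y.
- pad_back: round cork pad, 60 mm across, 2 mm thick, fixed on the tray's floor at the back, under the low jar at the start; 54 mm farther along the tray's x than the front pads and midway between them in y. Wall cabinets with knobs hang over the back of the worktop, from 0.49 m up and from x = 0.55 m on: keep the wrist clear of them. Origin: centre of its underside, its top is 10 mm above the worktop. Axes as those of the tray.
- board: chopping board of pale wood lying flat, fixed, 150 mm (its x) by 220 mm (its y) by 14 mm thick, thin dark groove round its edge; the side area, empty at the start. Origin: centre of its underside on the worktop; its top is 14 mm higher.
- coaster: round marble coaster, fixed, 96 mm across, 6 mm thick, empty at the start. Origin: centre of its underside on the worktop; its top is 6 mm higher.
- tumbler: plain clear drinking glass, 79 mm across, 90 mm high, standing nearer the robot and to the right of the coaster (about 40 mm nearer and 95 mm to -y of its centre); not to be moved. Origin: centre of its underside.

How it is judged:
By the outcome, as a careful person would: the job done as asked, in the order asked, and still so for the second after the job is handed in, with the robot touching nothing.
It also fails if it takes over 125 s, if anything falls off the work surface, if the arm or the gripper's body presses on something with over 40 N, if the wrist force passes 120 N, or if a joint passes its speed limit or range.

## Working session

There is one attempt and no reset: what is moved stays moved. The work goes in short steps, Python scripts to look and compute and a tool call to move; the robot and the scene stay as the last step left them, time stands still between calls to the robot, and variables do not carry over. Pictures are saved under pics/ and viewed, and the job is handed in when it is done.

Besides the shell and the picture viewer there is one more tool, called after "Emit:" by a JSON object that holds its "method" and its "body", one argument or row to a line. drive_tool: Moves the arm, as the interface text tells. Its arguments: {"type":"object","properties":{"increments":{"type":"string"},"squeeze":{"type":"number"}},"required":["increments"]}

```bash
mkdir -p pics; ls
python3 - <<'E'
from bench import ctrl,get_image
import cv2,numpy as np
print(ctrl.get_state(), ctrl.tcp_to_grasp)
for n in("scene","top"):
    d=get_image(n); cv2.imwrite(f"pics/{n}0.png",d["img"][:,:,::-1]); print(n,d["mtx"],d["camera_from_world"],[k for k in d])
E
```

```text
pics
{'time': 0.0, 'joint_positions': array([-1.32486796,  0.32182358, -0.07005619,  1.45164983,  0.02259054,
        1.37082176, -0.05691226]), 'qd': array([-1.05311585e-03,  8.79609341e-05,  1.36363179e-04,  1.65235759e-03,
       -1.97742141e-03,  9.13670001e-04,  1.58256570e-03]), 'joint_torque': array([ 8.70817366e-04, -4.91294324e+01, -4.03561899e-01, -3.12526417e+01,
       -6.40653865e-02,  4.36762290e-02,  1.58365160e-04]), 'position': array([0.14927851, 0.63205915, 0.22147357]), 'tool_rot': array([-1.3112865 , -1.0357205 ,  1.03812576]), 'ft_force': array([-0.00094639,  0.31466723,  0.27542401]), 'torque': array([-0.01433449, -0.02867444,  0.0447968 ]), 'grip_width': 1.0006474761672037} -0.0187
scene [[473.84965952   0.         249.89466096]
 [  0.         473.84965952 185.1717679 ]
 [  0.           0.           1.        ]] [[ 0.50666085 -0.86195762  0.01799582 -0.21409011]
 [ 0.47974259  0.29921423  0.82481385 -0.23327586]
 [-0.71633919 -0.40926753  0.56511792 -1.40043579]
 [ 0.          0.          0.          1.        ]] ['img', 'mtx', 'camera_from_world']
top [[442.27559896   0.         257.37260567]
 [  0.         442.27559896 188.27516244]
 [  0.           0.           1.        ]] [[-0.00173973 -0.9999444  -0.01040013  0.00238242]
 [ 0.99826407 -0.00234889  0.05885012 -0.4514055 ]
 [-0.05887127 -0.0102797   0.99821265 -1.18773915]
 [ 0.          0.          0.          1.        ]] ['img', 'mtx', 'camera_from_world']
```

View pics/scene0.png

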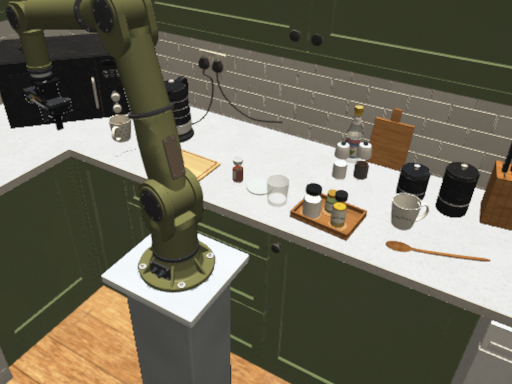

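View pics/top0.png

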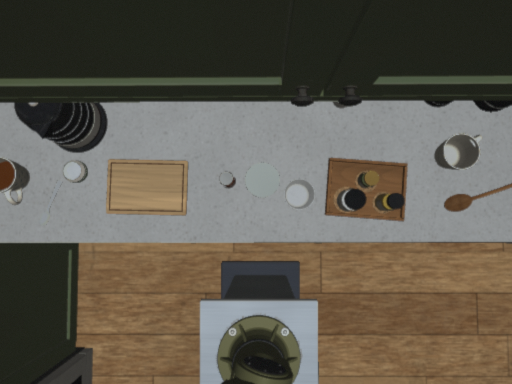

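Run:
```python
import cv2
i=cv2.imread("pics/top0.png")
cv2.imwrite("pics/top0b.png",cv2.resize(i[60:330,60:420],None,fx=2.2,fy=2.2,interpolation=cv2.INTER_CUBIC))
```

```text
(no output)
```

View pics/top0b.png

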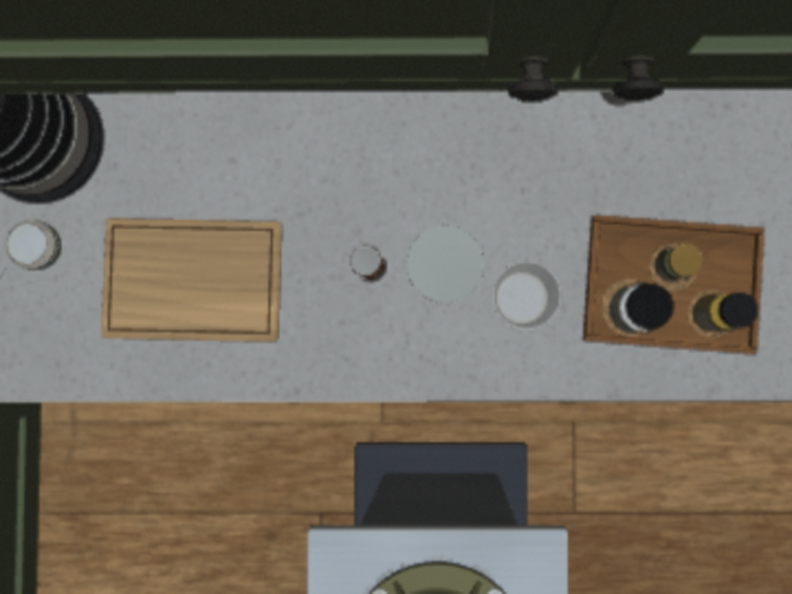

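The top view shows the sugar jar's black lid at about (352,200), the tall jar's at (395,201), the low jar's lid at (370,179), the new jar at (228,179), the coaster at (262,180), the tumbler at (298,195), and the board at (148,187). Next I'll measure all of these.

```bash
cat > h.py <<'E'
import numpy as np,cv2
from bench import ctrl,get_image
def ray(d,u,v):
    T=d["camera_from_world"];R=T[:3,:3];t=T[:3,3];K=d["mtx"]
    c=-R.T@t
    q=np.array([(u-K[0,2])/K[0,0],-(v-K[1,2])/K[1,1],-1.])
    return c,R.T@q
def pt(d,u,v,z):
    c,r=ray(d,u,v); return c+r*(z-c[2])/r[2]
def proj(d,p):
    q=d["camera_from_world"]@np.r_[p,1.];K=d["mtx"]
    return K[0,0]*q[0]/-q[2]+K[0,2], K[1,2]-K[1,1]*q[1]/-q[2]
def blobs(m,mn=20):
    n,l,s,c=cv2.connectedComponentsWithStats(m.astype(np.uint8))
    return [(c[i].round(1),s[i].tolist()) for i in range(1,n) if s[i][4]>=mn],l
E
python3 - <<'E'
from h import *
d=get_image("top");im=d["img"];hsv=cv2.cvtColor(im,cv2.COLOR_RGB2HSV)
cv2.imwrite("pics/hsvtest.png",hsv)
def rep(name,m,roi,z):
    x0,y0,x1,y1=roi;mm=np.zeros(m.shape,bool);mm[y0:y1,x0:x1]=m[y0:y1,x0:x1]
    for c,s in blobs(mm)[0]:
        print(name,c,s,pt(d,c[0],c[1],z).round(4), "diam_mm",(max(s[2:4])/442*1000*(1.19-z)).round(1))
V=hsv[...,2].astype(int);S=hsv[...,1].astype(int);H=hsv[...,0].astype(int)
rep("black",V<35,(325,170,410,225),.12)
for (x,y) in [(352,200),(395,201),(370,179),(366,180),(228,179),(232,183),(262,180),(300,195),(148,187),(345,165),(250,220)]: print((x,y),hsv[y,x],im[y,x])
rep("lowlid",(H>18)&(H<32)&(S>100)&(V>70),(355,165,385,192),.085)
rep("coaster",(abs(im.astype(int)-im[180,262]).sum(2)<18),(240,155,285,205),.006)
rep("brown",(S>90)&(H<25),(320,150,415,225),.026)
rep("board",(S>60)&(H<30),(100,150,195,220),.014)
for r in(slice(170,192),):
    for y in range(168,192): print(' '.join('%3d'%v for v in V[y,216:240]))
E
```

```text
Traceback (most recent call last):
AttributeError: 'float' object has no attribute 'round'
```

Run:
```python
import cv2
i=cv2.imread("pics/top0.png")
cv2.imwrite("pics/c1.png",cv2.resize(i[150:228,320:415],None,fx=8,fy=7.5,interpolation=cv2.INTER_CUBIC))
i=cv2.imread("pics/scene0.png")
cv2.imwrite("pics/c2.png",cv2.resize(i[130:240,220:380],None,fx=5,fy=5,interpolation=cv2.INTER_CUBIC))
```

```text
(no output)
```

View pics/c1.png

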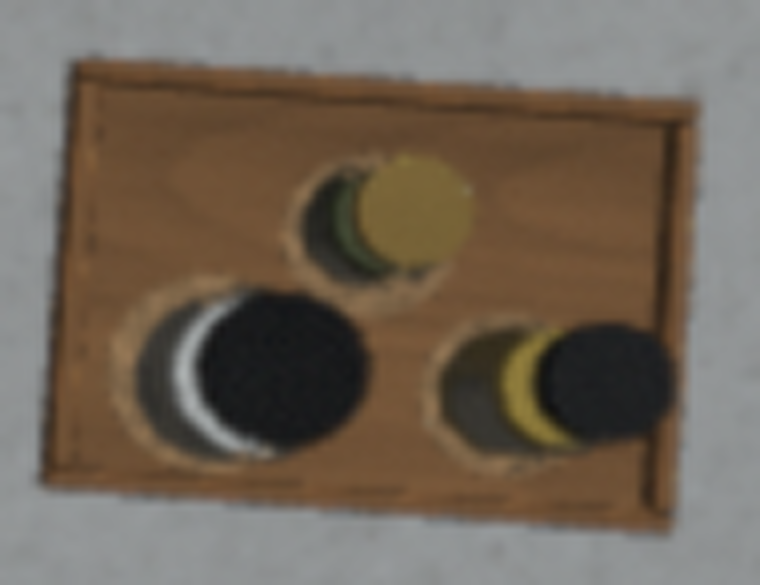

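View pics/c2.png

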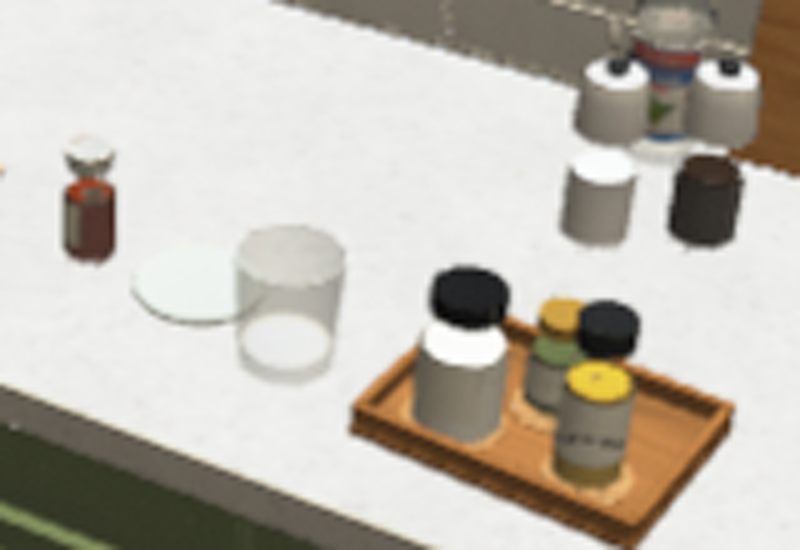

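The crop shows the lids, the cork pads and the four tray corners clearly. I'll fix the script, then cross-check the lid positions against the tray corners.

Run:
```python
from h import *
d=get_image("top");im=d["img"];hsv=cv2.cvtColor(im,cv2.COLOR_RGB2HSV)
V=hsv[...,2].astype(int);S=hsv[...,1].astype(int);H=hsv[...,0].astype(int)
def rep(name,m,roi,z):
    x0,y0,x1,y1=roi;mm=np.zeros(m.shape,bool);mm[y0:y1,x0:x1]=m[y0:y1,x0:x1]
    for c,s in blobs(mm)[0]:
        print(name,c,s,pt(d,c[0],c[1],z).round(4), "dia",round(s[2]/442*1e3*(1.19-z),1),round(s[3]/442*1e3*(1.19-z),1))
    cs,_=cv2.findContours(mm.astype(np.uint8),cv2.RETR_EXTERNAL,cv2.CHAIN_APPROX_NONE)
    c=max(cs,key=cv2.contourArea); return c
rep("black",V<40,(325,170,410,225),.12)
for (x,y) in [(352,200),(395,201),(370,179),(366,180),(228,179),(232,183),(262,180),(300,195),(148,187),(345,165),(250,220)]: print((x,y),hsv[y,x],im[y,x])
rep("lowlid",(H>18)&(H<32)&(S>100)&(V>90),(355,165,385,192),.085)
rep("coaster",(abs(im.astype(int)-im[180,262]).sum(2)<20),(240,155,285,205),.006)
c=rep("tray",(S>70),(320,150,415,225),.026)
r=cv2.minAreaRect(c);print(r,[pt(d,*p,.026).round(4) for p in cv2.boxPoints(r)])
c=rep("board",(S>60)&(H<30),(100,150,195,220),.014)
r=cv2.minAreaRect(c);print(r,pt(d,*r[0],.014),[pt(d,*p,.014).round(4) for p in cv2.boxPoints(r)])
print()
for y in range(168,192): print(' '.join('%3d'%v for v in V[y,216:240]))
```

```text
black [354.8 198.8] [345, 189, 20, 20, 302] [ 0.4186 -0.2397  0.12  ] dia 48.4 48.4
black [395.  200.6] [387, 194, 17, 15, 192] [ 0.4139 -0.3384  0.12  ] dia 41.2 36.3
(352, 200) [135  18  28] [27 26 28]
(395, 201) [105  15  35] [33 34 35]
(370, 179) [ 20 136 118] [118  98  55]
(366, 180) [ 20 137 117] [117  97  54]
(228, 179) [ 90   7 139] [135 139 139]
(232, 183) [ 7 95 59] [59 42 37]
(262, 180) [ 83  15 155] [146 155 153]
(300, 195) [103  13 175] [166 171 175]
(148, 187) [ 18  94 147] [147 125  93]
(345, 165) [ 15 129  97] [97 72 48]
(250, 220) [ 98   7 149] [145 148 149]
lowlid [371.4 177.8] [365, 171, 14, 15, 168] [ 0.4733 -0.2901  0.085 ] dia 35.0 37.5
coaster [262.3 179.4] [240, 155, 45, 50, 2135] [ 0.4761 -0.012   0.006 ] dia 120.5 133.9
tray [366.4 186.5] [325, 158, 82, 63, 3676] [ 0.4547 -0.291   0.026 ] dia 215.9 165.9
((366.0911560058594, 188.814697265625), (78.8440170288086, 57.29228591918945), 4.398705005645752) [array([ 0.3804, -0.1782,  0.026 ]), array([ 0.534 , -0.1917,  0.026 ]), array([ 0.517 , -0.4023,  0.026 ]), array([ 0.3639, -0.3874,  0.026 ])]
board [146.6 18
[... 1944 characters left out ...]
  59  86 129 148 150 151 151
145 147 147 149 151 148 144 120 103  85  73  73  71  60  60  60  59  81 117 145 150 149 146 147
143 148 147 148 149 150 146 130 118 100  69  51  46  50  59  63  81 115 143 149 150 148 143 144
147 148 148 148 150 150 149 143 124 101  87  77  69  71  83  96 117 143 148 149 148 148 146 146
147 147 147 146 147 147 147 147 143 134 124 120 110 115 130 144 147 147 146 145 145 146 148 149
145 145 144 143 141 144 145 146 146 144 143 142 142 145 148 150 150 148 142 140 142 144 146 148
145 145 145 145 145 145 145 144 146 146 144 144 145 147 148 150 151 148 146 146 146 147 147 147
147 146 146 146 146 147 147 145 147 147 144 141 142 145 147 149 150 150 149 149 149 146 147 150
```

Run:
```python
from h import *
from scipy.optimize import least_squares
d=get_image("top");e=get_image("scene")
def hs(im):
    h=cv2.cvtColor(im,cv2.COLOR_RGB2HSV).astype(int);return h[...,0],h[...,1],h[...,2]
def comp(m,roi):
    x0,y0,x1,y1=roi;mm=np.zeros(m.shape,bool);mm[y0:y1,x0:x1]=m[y0:y1,x0:x1]
    b=blobs(mm,8)[0];return sorted(b,key=lambda t:-t[1][4])
H,S,V=hs(d["img"])
s=pt(d,354.8,198.8,.12);t=pt(d,395,200.6,.135);l=pt(d,371.4,177.8,.085)
print(s,t,l,np.linalg.norm((s-t)[:2]))
im=cv2.GaussianBlur(d["img"],(5,5),0).astype(int);m=((im[...,1]-im[...,0])>5)
b=comp(m,(235,150,290,210));print("coaster",b[:3],pt(d,*b[0][0],.006),b[0][1][2]*1.184/.442)
m=(V>132)&(V<148)
# new-jar lid: centre by eye 225.8,178 
print("new top",pt(d,225.9,178,.092))
# scene view: predicted projections
H,S,V=hs(e["img"])
for n,p,z in(("sugar",s,.12),("tall",t,.135),("low",l,.085)):print(n,np.round(proj(e,[p[0],p[1],z]),1))
print("new",np.round(proj(e,pt(d,225.9,178,.092)),1))
print([x for x in comp(V<40,(295,170,360,215))])
print(comp((S>120)&(H>15)&(H<30)&(V>120),(320,180,360,230)))
print(comp((S>80)&(H<15)&(V<150),(225,150,250,190)))
# fit
def f(p):
    x,y,a=p;R=np.array([[np.cos(a),-np.sin(a)],[np.sin(a),np.cos(a)]]);M=np.array([x,y])
    return np.r_[M+R@[0,.05]-s[:2],M+R@[0,-.05]-t[:2],M+R@[.054,0]-l[:2]]
r=least_squares(f,[.41,-.29,-.08]);print(r.x,(r.fun*1e3).round(1))
# tumbler
```

```text
[ 0.4185651  -0.23974828  0.12      ] [ 0.41346819 -0.33393248  0.135     ] [ 0.47325425 -0.29010246  0.085     ] 0.09432200787432053
coaster [(array([261.9, 179.5]), [245, 162, 35, 36, 964])] [ 0.4758535  -0.01089116  0.006     ] 93.75565610859728
new top [0.47312894 0.08063322 0.092     ]
sugar [313.8 186.8]
tall [341.1 192.7]
low [333.4 192.1]
new [238.3 159.4]
[(array([313.5, 189.1]), [307, 184, 14, 11, 131]), (array([340.5, 198.1]), [336, 195, 11, 6, 43])]
[(array([339.6, 205.8]), [333, 202, 14, 9, 95]), (array([338.5, 225.9]), [328, 220, 19, 10, 58]), (array([332. , 192.4]), [328, 190, 9, 6, 42]), (array([326. , 212.3]), [323, 208, 8, 9, 29])]
[(array([238.5, 173.6]), [233, 167, 10, 15, 105])]
[ 0.417123   -0.28693938 -0.0549366 ] [ 1.3  2.7  0.9 -2.9 -2.2  0.2]
```

Run:
```python
import cv2
i=cv2.imread("pics/scene0.png")
cv2.imwrite("pics/c3.png",cv2.resize(i[150:215,220:300],None,fx=9,fy=9,interpolation=cv2.INTER_NEAREST))
i=cv2.imread("pics/top0.png")
cv2.imwrite("pics/c4.png",cv2.resize(i[150:215,215:320],None,fx=7,fy=7,interpolation=cv2.INTER_NEAREST))
```

```text
(no output)
```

View pics/c3.png

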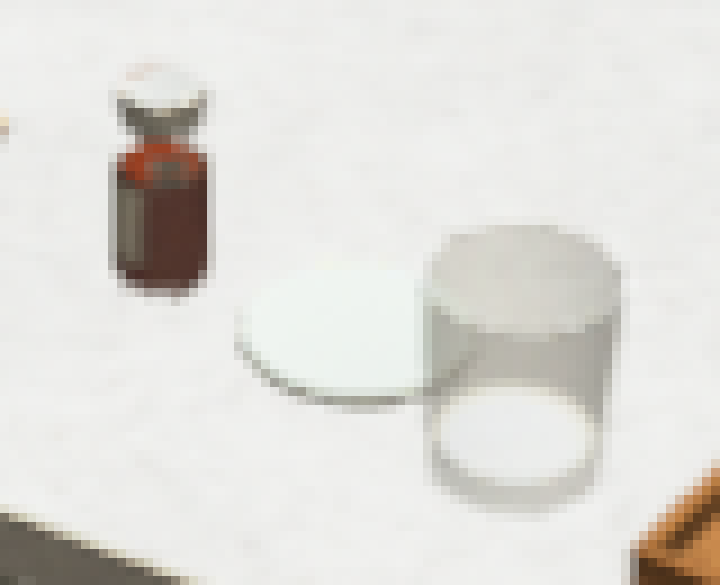

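View pics/c4.png

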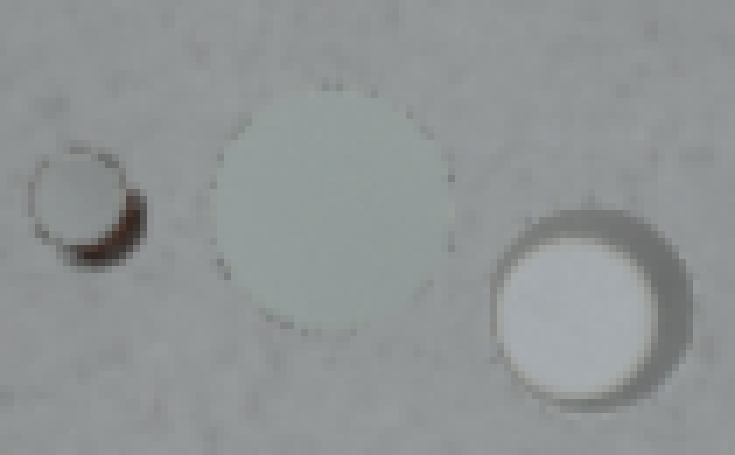

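The two-view predictions agree to within about 1 px, but the sugar and tall lids come out 94 mm apart instead of 100 mm. I'll check that against the pads themselves and by triangulation.

Run:
```python
from h import *
d=get_image("top");e=get_image("scene")
print("padS",pt(d,346.75,199.3,.01),"padT",pt(d,383.4,202.2,.01))
# pad back: left 282/8, bottom 312/7.5 , dia 60mm
print("padB",pt(d,320+285/8+11.1-.5,150+308/7.5-11.1-.5,.01))
def tri(a,b):
    c1,r1=ray(d,*a);c2,r2=ray(e,*b)
    A=np.c_[r1,-r2];k=np.linalg.lstsq(A,c2-c1,rcond=None)[0]
    p,q=c1+k[0]*r1,c2+k[1]*r2
    return ((p+q)/2).round(4),np.linalg.norm(p-q).round(4)
print(tri((355.1,198.8),(313.3,186.3)),tri((395.25,200.4),(341.1,193.1)),tri((371.4,177.8),(332.5,192.5)))
print("new",tri((225.9,178),(238,159.2)))
# tray corners
cs=[(75,62),(698,102),(672,530),(42,485)]
P=np.array([pt(d,320+x/8-.5,150+y/7.5-.5,.026) for x,y in cs]);print(P.round(4),P.mean(0))
print("new base from scene", pt(e,238-.5,181.5,0.0))
# tumbler: outer rim circle in c4: x 490..692, y 210..412
print("tumb",pt(d,215+591/7-.5,150+311/7-.5,.09))
print("coaster c4",pt(d,215+331/7-.5,150+210/7-.5,.006))
```

```text
padS [ 0.42106716 -0.24098373  0.01      ] padT [ 0.41299874 -0.33999575  0.01      ]
padB [ 0.47490257 -0.29456821  0.01      ]
(array([ 0.418 , -0.2392,  0.1222]), np.float64(0.0019)) (array([ 0.4138, -0.3345,  0.1335]), np.float64(0.0011)) (array([ 0.4726, -0.289 ,  0.0836]), np.float64(0.0033))
new (array([0.4728, 0.081 , 0.0927]), np.float64(0.001))
[[ 0.5325 -0.1914  0.026 ]
 [ 0.5175 -0.4001  0.026 ]
 [ 0.3646 -0.3882  0.026 ]
 [ 0.3809 -0.1787  0.026 ]] [ 0.44886114 -0.28958909  0.026     ]
new base from scene [0.46557704 0.0788897  0.        ]
tumb [ 0.43226782 -0.10475942  0.09      ]
coaster c4 [ 0.4758543  -0.01057859  0.006     ]
```

```bash
cat >> h.py <<'E'
from scipy.spatial.transform import Rotation as Ro
def pose():
    s=ctrl.get_state(); return s,Ro.from_rotvec(s["tool_rot"]).as_matrix()
def go(x,y,z,grasp=True,yawdeg=None):
    """needed tool-frame shift (mm) to bring grasp point/TCP to world x y z; yawdeg=desired angle of tool x axis in world (mod 180)"""
    s,R=pose(); p=s["position"]+(R[:,1]*ctrl.tcp_to_grasp if grasp else 0)
    dw=np.array([x,y,z])-p
    print("t=%.2f grip=%.3f F=%s"%(s["time"],s["grip_width"],s["ft_force"].round(1)),"grasp",p.round(4),"xang %.1f"%np.degrees(np.arctan2(R[1,0],R[0,0])))
    print("world d",(dw*1e3).round(1),"tool d",(R.T@dw*1e3).round(1))
    if yawdeg is not None:
        a=np.degrees(np.arctan2(R[1,0],R[0,0])); dd=(yawdeg-a+90)%180-90
        # turn about tool y (down): world yaw = -turn
        print("turn",round(-dd*np.sign(-R[2,1]),1))
E
python3 - <<'E'
from h import *
s,R=pose();print(R.round(3));go(.413,-.337,.2)
E
```

```text
[[ 0.23  -0.    -0.973]
 [ 0.973 -0.     0.23 ]
 [-0.    -1.    -0.   ]]
t=0.40 grip=0.998 F=[-0.2  0.1  0.1] grasp [0.1493 0.6326 0.2411] xang 76.7
world d [ 263.7 -969.6  -41.1] tool d [-883.1   41.3 -479.3]
```

Emit:
{"method": "drive_tool", "body": {
  "increments": "0 0 0 -8.8 0;-32 0 -40 0 0;-32 0 -40 0 0;-32 0 -40 0 0;-32 0 -40 0 0;-32 0 -40 0 0;-32 0 -40 0 0;-32 0 -40 0 0;-32 0 -40 0 0;-49 0 -11 0 0;-49 0 -11 0 0;-49 0 -11 0 0;-49 0 -11 0 0;-49 0 -11 0 0;-49 0 -11 0 0;-49 0 -11 0 0",
  "squeeze": 20
}}

```text
time: 2.4
position: [0.4985, 0.0029, 0.2229]
tool_rot: [-1.245, -1.153, 1.151]
ft_force: [0.6, -0.1, 0.2]
grip_width: 0.994
```

Run:
```python
from h import *
go(.413,-.336,.16,yawdeg=85.5);print(ctrl.get_state()["joint_positions"].round(2))
```

```text
t=2.40 grip=0.994 F=[ 0.6 -0.1  0.2] grasp [0.4985 0.0028 0.2416] xang 85.5
world d [ -85.5 -338.8  -81.6] tool d [-344.5   81.3   58.9]
turn 0.0
[-0.53 -0.02  0.47  1.83  0.01  1.32  1.43]
```

Emit:
{"method": "drive_tool", "body": {
  "increments": "-49 0 8.4 0 0;-49 0 8.4 0 0;-49 0 8.4 0 0;-49 0 8.4 0 0;-49 0 8.4 0 0;-49 0 8.4 0 0;-50 0 8.4 0 0;0 40 0 0 0;0 40 0 0 0;0 0 0 0 0"
}}

```text
time: 3.65
position: [0.4109, -0.3326, 0.1402]
tool_rot: [-1.24, -1.148, 1.152]
ft_force: [0.1, 0.1, 0.3]
grip_width: 0.999
```

Run:
```python
from h import *
go(.4135,-.336,.088,yawdeg=85.5)
for n in("scene","top"):
    d=get_image(n); x=d["img"][:,:,::-1]
    x=x[130:240,270:390] if n=="scene" else x[140:240,310:430]
    cv2.imwrite(f"pics/{n}1.png",cv2.resize(x,None,fx=5,fy=5,interpolation=cv2.INTER_CUBIC))
```

```text
t=3.65 grip=0.999 F=[0.1 0.1 0.3] grasp [ 0.411  -0.3326  0.1589] xang 85.5
world d [  2.5  -3.4 -70.9] tool d [-3.3 70.9 -3.2]
turn -0.0
```

View pics/scene1.png

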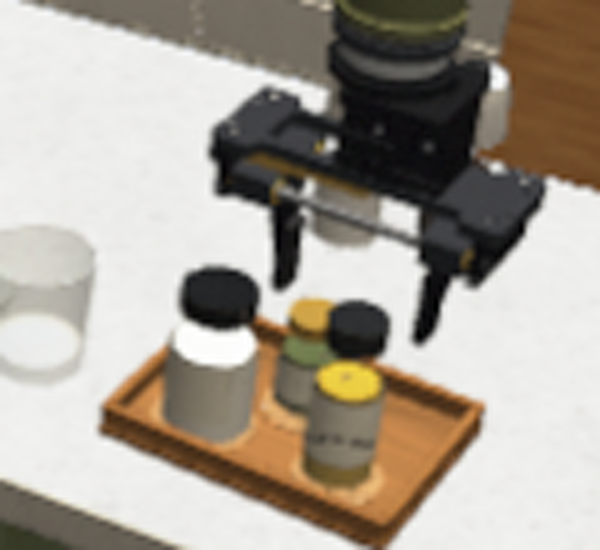

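View pics/top1.png

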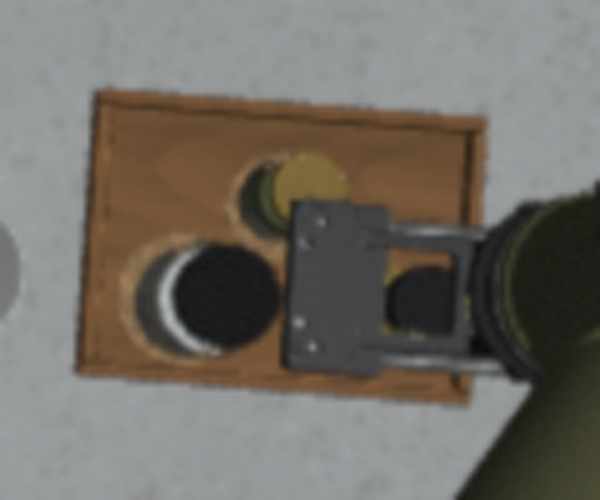

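The fingers sit either side of the tall jar and the low jar is clear of them. Going down and closing.

Emit:
{"method": "drive_tool", "body": {
  "increments": "-3 31 -3 0 0;0 25 0 0 0;0 15 0 0 0;0 0 0 0 0;0 0 0 0 255;0 0 0 0 255;0 0 0 0 255;0 0 0 0 255;0 0 0 0 255",
  "squeeze": 20
}}

```text
time: 4.88
position: [0.4157, -0.3372, 0.0716]
tool_rot: [-1.245, -1.152, 1.151]
ft_force: [0.4, 0.4, 0.3]
grip_width: 0.525
```

Run:
```python
from h import *
go(.4135,-.336,.088,yawdeg=85.5)
```

```text
t=4.88 grip=0.525 F=[0.4 0.4 0.3] grasp [ 0.4156 -0.3372  0.0903] xang 85.5
world d [-2.1  1.2 -2.3] tool d [1.  2.3 2.2]
turn 0.0
```

Emit:
{"method": "drive_tool", "body": {
  "increments": "0 -20 0 0 255;0 -45 0 0 255;0 -50 0 0 255;48.7 0 -5.4 0 255;48.7 0 -5.4 0 255;48.7 0 -5.4 0 255;48.7 0 -5.4 0 255;48.7 0 -5.4 0 255;48.7 0 -5.4 0 255;48.7 0 -5.4 0 255;51.3 0 3.3 0 255;51.3 0 3.3 0 255;51.3 0 3.3 0 255;51.3 0 3.3 0 255;51.3 0 3.3 0 255;51.3 0 3.3 0 255;51.3 0 3.3 0 255;0 40 0 0 255;0 40 0 0 255;0 0 0 0 255"
}}

```text
time: 7.38
position: [0.483, 0.3578, 0.1042]
tool_rot: [-1.246, -1.146, 1.157]
ft_force: [0.5, -0.9, -1.6]
grip_width: 0.523
```

```bash
cat >> h.py <<'E'
def pic(tag,roi_s=None,roi_t=None):
    o={}
    for n,r in(("scene",roi_s),("top",roi_t)):
        if r is None: continue
        d=get_image(n);o[n]=d; x0,y0,x1,y1=r;f=min(800/(x1-x0),600/(y1-y0))
        cv2.imwrite(f"pics/{n}{tag}.png",cv2.resize(d["img"][y0:y1,x0:x1,::-1],None,fx=f,fy=f,interpolation=cv2.INTER_CUBIC))
    return o
E
python3 - <<'E'
from h import *
go(.485,.36,.0963,yawdeg=85.5)
pic(2,(130,60,290,180))
E
```

```text
t=7.38 grip=0.523 F=[ 0.5 -0.9 -1.6] grasp [0.4831 0.3579 0.1229] xang 85.5
world d [  1.9   2.1 -26.6] tool d [ 2.4 26.6 -1.9]
turn 0.0
```

View pics/scene2.png

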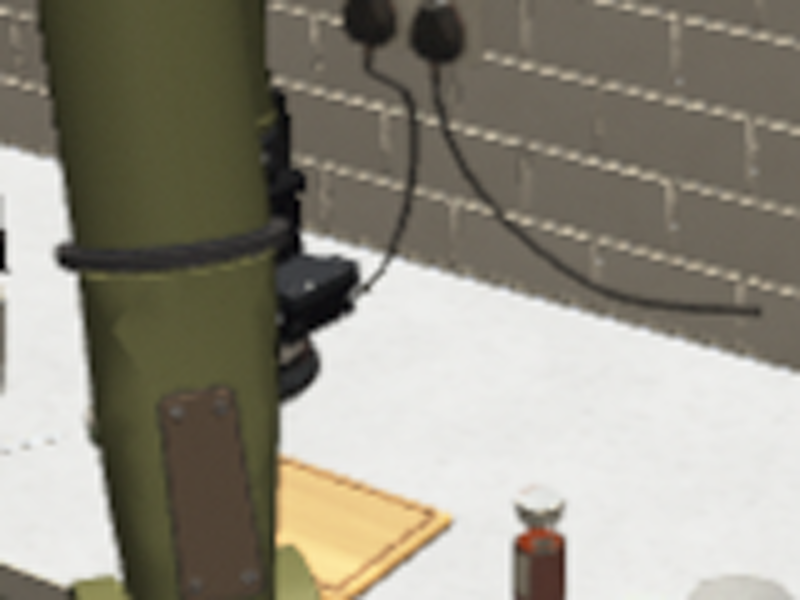

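The arm's upper link mostly hides the jar here, but Fz of -1.6 N and a grip width of 0.523 show it is held. Lowering it slowly.

Emit:
{"method": "drive_tool", "body": {
  "increments": "0 15 0 0 255;0 8 0 0 255;0 2 0 0 255;0 1 0 0 255;0 0 0 0 255"
}}

```text
time: 8.05
position: [0.4851, 0.3597, 0.0809]
tool_rot: [-1.245, -1.152, 1.151]
ft_force: [-0.2, -0.1, -1.0]
grip_width: 0.528
```

Emit:
{"method": "drive_tool", "body": {
  "increments": "0 3 0 0 255;0 1 0 0 255;0 1 0 0 255;0 0 0 0 255"
}}

```text
time: 8.55
position: [0.485, 0.3596, 0.0756]
tool_rot: [-1.245, -1.152, 1.151]
ft_force: [0.2, -0.3, -0.9]
grip_width: 0.523
```

Emit:
{"method": "drive_tool", "body": {
  "increments": "0 1 0 0 255;0 0 0 0 0;0 0 0 0 0;0 0 0 0 0;0 -20 0 0 0;0 -40 0 0 0;0 -40 0 0 0;-51.3 0 -3.3 0 0;-51.3 0 -3.3 0 0;-51.3 0 -3.3 0 0;-51.3 0 -3.3 0 0;-51.3 0 -3.3 0 0;-51.3 0 -3.3 0 0;-51.3 0 -3.3 0 0;0 0 0 0 0"
}}

```text
time: 10.42
position: [0.4803, -0.005, 0.1763]
tool_rot: [-1.25, -1.147, 1.144]
ft_force: [0.6, -0.1, 0.5]
grip_width: 0.998
```

Run:
```python
from h import *
go(.4195,-.240,.078,yawdeg=85.5)
pic(3,(130,60,390,250),(90,130,430,330))
```

```text
t=10.43 grip=0.998 F=[ 0.6 -0.1  0.5] grasp [ 0.4803 -0.005   0.195 ] xang 85.0
world d [ -60.8 -235.  -117. ] tool d [-239.4  116.8   40.5]
turn -0.5
```

View pics/scene3.png

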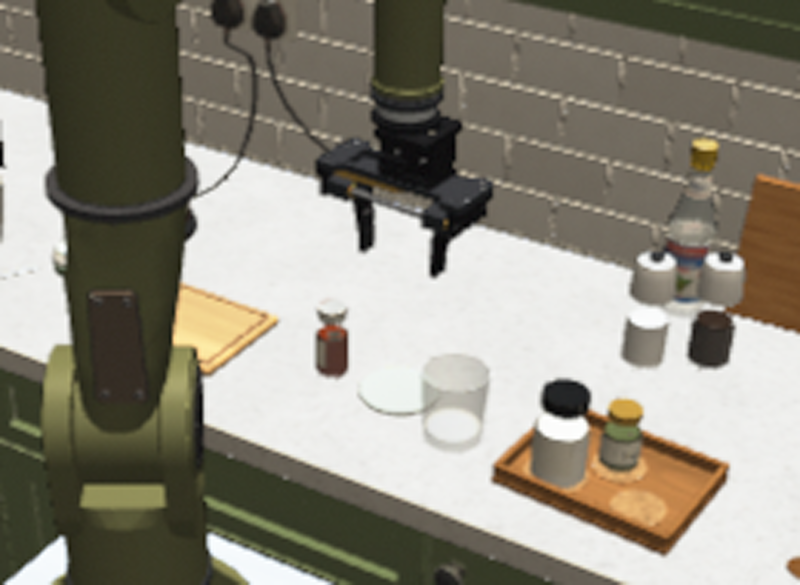

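View pics/top3.png

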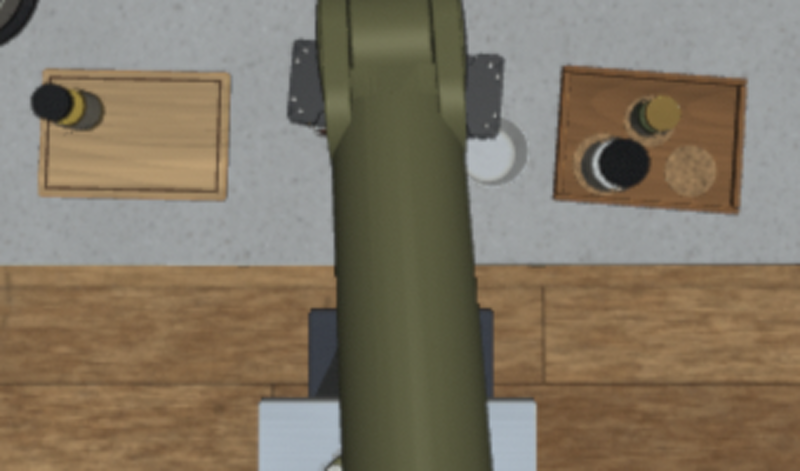

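The tall jar stands on the board, upright. Its pad is now bare, at about (690,170) in the crop. Going for the sugar jar.

Emit:
{"method": "drive_tool", "body": {
  "increments": "-47.9 0 8.1 0 0;-47.9 0 8.1 0 0;-47.9 0 8.1 0 0;-47.9 0 8.1 0 0;-47.9 0 8.1 0 0;0 30 0 0 0;0 40 0 0 0;0 0 0 0 0"
}}

```text
time: 11.52
position: [0.4195, -0.2336, 0.1027]
tool_rot: [-1.239, -1.15, 1.155]
ft_force: [-0.1, -0.0, 0.8]
grip_width: 0.999
```

Run:
```python
from h import *
go(.4195,-.240,.075,yawdeg=85.5)
d=get_image("top");hsv=cv2.cvtColor(d["img"],cv2.COLOR_RGB2HSV).astype(int);H,S,V=[hsv[...,i] for i in range(3)]
m=np.zeros(V.shape,bool);m[150:200,95:150]=(V<45)[150:200,95:150]
for c,s in blobs(m,15)[0]: print(c,s,pt(d,*c,.139))
pic(4,(280,130,380,240),(320,150,415,228))
```

```text
t=11.53 grip=0.999 F=[-0.1 -0.   0.8] grasp [ 0.4196 -0.2337  0.1214] xang 85.6
world d [ -0.1  -6.3 -46.4] tool d [-6.4 46.4 -0.6]
turn 0.1
[111.8 173.2] [104, 166, 17, 15, 191] [0.48174426 0.35592615 0.139     ]
```

View pics/scene4.png

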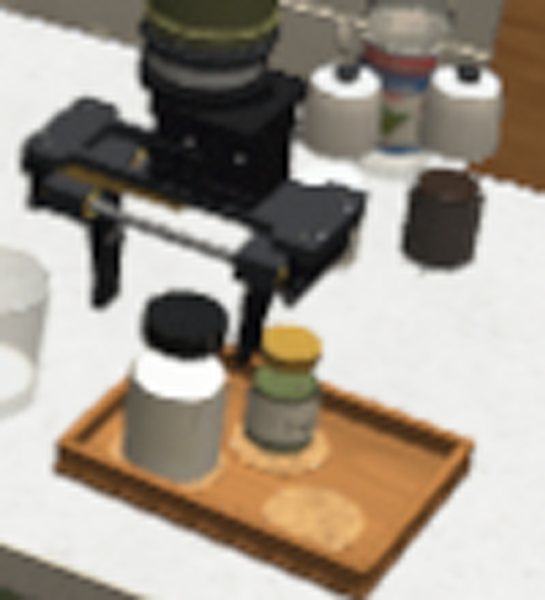

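View pics/top4.png

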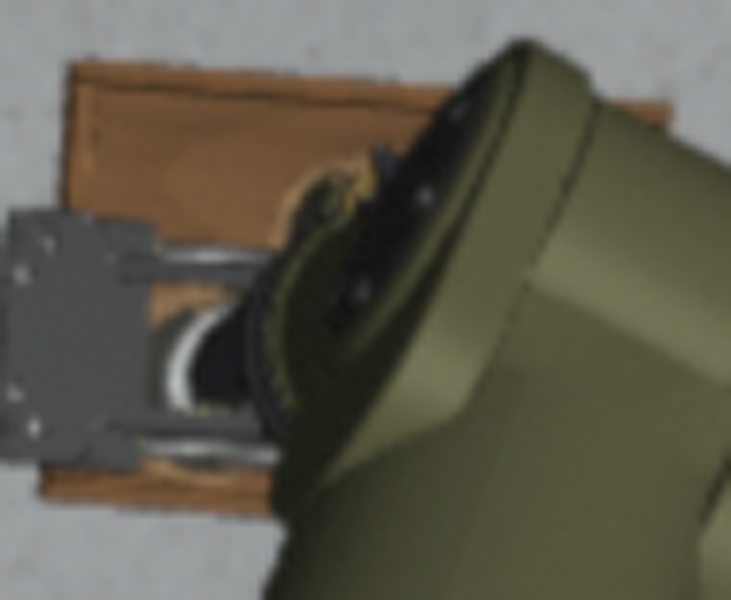

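The fingers are either side of the sugar jar. Comparing the camera with the robot on the tall jar gives about a 1% scale shortfall at lid height. With that corrected, lids and pads agree: sugar y is about -0.241.

Emit:
{"method": "drive_tool", "body": {
  "increments": "-7 20 -1 0 0;0 18 0 0 0;0 9 0 0 0;0 0 0 0 0;0 0 0 0 255;0 0 0 0 255;0 0 0 0 255;0 0 0 0 255;0 0 0 0 255",
  "squeeze": 30
}}

```text
time: 12.8
position: [0.4216, -0.2425, 0.0578]
tool_rot: [-1.245, -1.152, 1.151]
ft_force: [-0.9, 2.8, 4.2]
grip_width: 0.687
```

Run:
```python
from h import *
go(.4195,-.240,.075,yawdeg=85.5)
```

```text
t=12.80 grip=0.687 F=[-0.9  2.8  4.2] grasp [ 0.4216 -0.2425  0.0765] xang 85.5
world d [-2.1  2.5 -1.5] tool d [2.3 1.5 2.2]
turn 0.0
```

Emit:
{"method": "drive_tool", "body": {
  "increments": "0 -20 0 0 255;0 -45 0 0 255;0 -48 0 0 255;49.3 0 -7.9 0 255;49.3 0 -7.9 0 255;49.3 0 -7.9 0 255;49.3 0 -7.9 0 255;49.3 0 -7.9 0 255;47.1 0 13.7 0 255;47.1 0 13.7 0 255;47.1 0 13.7 0 255;47.1 0 13.7 0 255;47.1 0 13.7 0 255;0 0 0 0 255;0 40 0 0 255;0 40 0 0 255;0 10 0 0 255;0 0 0 0 255"
}}

```text
time: 15.05
position: [0.43, 0.2391, 0.0803]
tool_rot: [-1.246, -1.15, 1.152]
ft_force: [0.0, 0.1, -4.6]
grip_width: 0.683
```

Run:
```python
from h import *
go(.43,.24,.0618,grasp=False,yawdeg=85.5)
```

```text
t=15.05 grip=0.683 F=[ 0.   0.1 -4.6] grasp [0.43   0.2391 0.0803] xang 85.5
world d [  0.    0.9 -18.5] tool d [ 0.9 18.5  0. ]
turn -0.0
```

Emit:
{"method": "drive_tool", "body": {
  "increments": "0 10 0 0 255;0 5 0 0 255;0 2 0 0 255;0 1 0 0 255;0 0 0 0 255;0 0 0 0 255"
}}

```text
time: 15.8
position: [0.4302, 0.24, 0.0628]
tool_rot: [-1.245, -1.152, 1.151]
ft_force: [0.2, -1.1, -4.0]
grip_width: 0.685
```

Emit:
{"method": "drive_tool", "body": {
  "increments": "0 1 0 0 255;0 0 0 0 0;0 0 0 0 0;0 0 0 0 0;0 -20 0 0 0;0 -45 0 0 0;0 -50 0 0 0;-47.1 0 -13.7 0 0;-47.1 0 -13.7 0 0;-47.1 0 -13.7 0 0;-47.1 0 -13.7 0 0;-47.1 0 -13.7 0 0;0 0 0 0 0"
}}

```text
time: 17.42
position: [0.4805, -0.0047, 0.1771]
tool_rot: [-1.25, -1.146, 1.145]
ft_force: [-0.7, 1.1, 0.7]
grip_width: 1.0
```

Run:
```python
from h import *
go(.474,-.292,.06,yawdeg=85.5)
o=pic(5,(100,60,390,250),(320,150,415,228));pic("5b",None,(90,130,430,330))
d=o["top"];hsv=cv2.cvtColor(d["img"],cv2.COLOR_RGB2HSV).astype(int)
print(hsv[199,346],hsv[202,383],hsv[195,365],hsv[190,350])
```

```text
t=17.43 grip=1.000 F=[-0.7  1.1  0.7] grasp [ 0.4805 -0.0047  0.1958] xang 85.1
world d [  -6.5 -287.3 -135.8] tool d [-286.7  136.   -18. ]
turn -0.4
[ 16 108 135] [ 17 108 142] [ 14 129 128] [ 17 107 124]
```

View pics/top5.png

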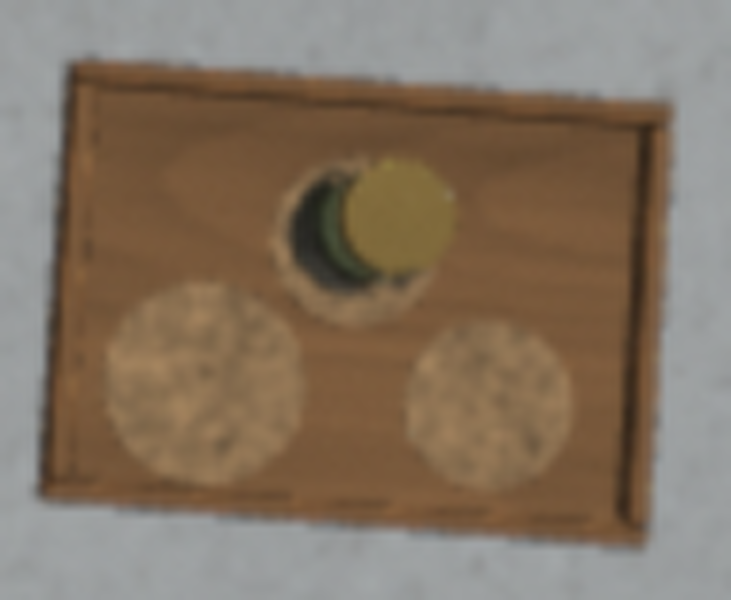

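View pics/top5b.png

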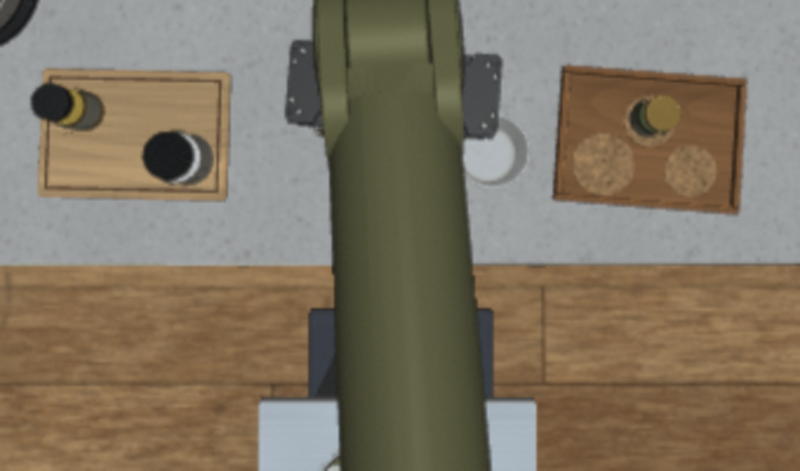

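Both front jars stand on the board and the front pads are bare. In the crop the pad centres are at about (204,385) and (489,405), and the back pad at about (360,242).

Run:
```python
from h import *
from scipy.optimize import least_squares
d=get_image("top");f=7.695
P=[pt(d,320+x/f-.5,150+y/f-.5,.01) for x,y in((204.5,385),(489,405),(360,242))]
print(np.round(P,4),np.linalg.norm((P[0]-P[1])[:2]))
def F(p):
    x,y,a=p;R=np.array([[np.cos(a),-np.sin(a)],[np.sin(a),np.cos(a)]]);M=np.array([x,y])
    return np.r_[M+R@[0,.05]-P[0][:2],M+R@[0,-.05]-P[1][:2],M+R@[.054,0]-P[2][:2]]
r=least_squares(F,[.41,-.29,-.08]);print(r.x,(r.fun*1e3).round(1))
for q,Q in zip("STB",(r.fun.reshape(3,2)+np.array(P)[:,:2])):print(q,Q.round(4))
# jars on board: lids
hsv=cv2.cvtColor(d["img"],cv2.COLOR_RGB2HSV).astype(int);V=hsv[...,2]
m=np.zeros(V.shape,bool);m[150:220,95:190]=(V<42)[150:220,95:190]
for c,s in blobs(m,40)[0]: print(c,s,pt(d,*c,.139 if c[0]<130 else .124))
```

```text
[[ 0.4204 -0.2391  0.01  ]
 [ 0.4132 -0.339   0.01  ]
 [ 0.4709 -0.2947  0.01  ]] 0.10016110438483804
[ 0.41688777 -0.28949752 -0.08093693] [ 0.5 -0.5 -0.3 -0.3 -0.1  0.8]
S [ 0.4209 -0.2397]
T [ 0.4128 -0.3393]
B [ 0.4707 -0.2939]
[112.  173.2] [104, 166, 17, 15, 180] [0.48174293 0.3554356  0.139     ]
[161.  195.8] [152, 187, 19, 19, 293] [0.42683725 0.23821145 0.124     ]
```

Emit:
{"method": "drive_tool", "body": {
  "increments": "-47.8 0 -2.5 0 0;-47.8 0 -2.5 0 0;-47.8 0 -2.5 0 0;-47.8 0 -2.5 0 0;-47.8 0 -2.5 0 0;-47.8 0 -2.5 0 0;0 40 0 0 0;0 30 0 0 0;0 0 0 0 0;0 0 0 0 0"
}}

```text
time: 18.88
position: [0.4736, -0.2868, 0.1075]
tool_rot: [-1.246, -1.153, 1.152]
ft_force: [0.5, 0.4, 0.5]
grip_width: 1.001
```

Run:
```python
from h import *
go(.472,-.293,.042,yawdeg=85.5)
pic(6,(280,130,380,240),(320,150,415,228))
```

```text
t=18.88 grip=1.001 F=[0.5 0.4 0.5] grasp [ 0.4736 -0.2868  0.1262] xang 85.6
world d [ -1.6  -6.2 -84.2] tool d [-6.3 84.2  1.2]
turn 0.1
```

View pics/scene6.png

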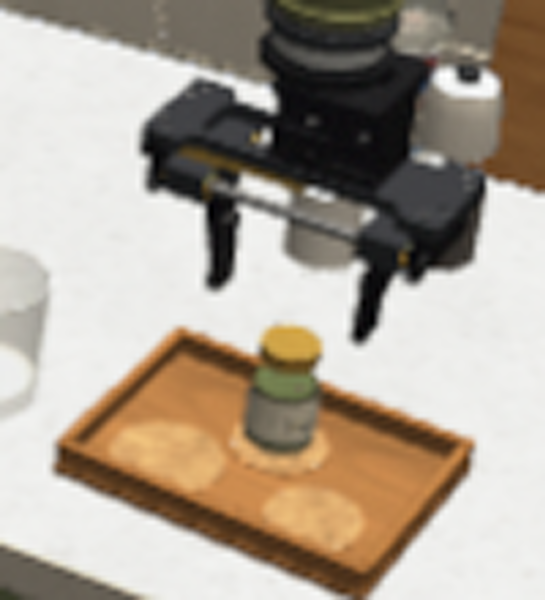

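The gripper is centred over the low jar, with its fingers on either side. Going down and closing.

Emit:
{"method": "drive_tool", "body": {
  "increments": "-6 30 1 0 0;0 30 0 0 0;0 16 0 0 0;0 8 0 0 0;0 0 0 0 0;0 0 0 0 255;0 0 0 0 255;0 0 0 0 255;0 0 0 0 255;0 0 0 0 255",
  "squeeze": 20
}}

```text
time: 20.23
position: [0.4711, -0.2929, 0.0226]
tool_rot: [-1.245, -1.152, 1.151]
ft_force: [0.7, 0.7, 1.0]
grip_width: 0.513
```

Run:
```python
from h import *
go(.472,-.293,.042,yawdeg=85.5)
```

```text
t=20.23 grip=0.513 F=[0.7 0.7 1. ] grasp [ 0.4711 -0.2929  0.0413] xang 85.5
world d [ 0.9 -0.1  0.7] tool d [-0.1 -0.7 -0.9]
turn 0.0
```

Emit:
{"method": "drive_tool", "body": {
  "increments": "0 -20 0 0 255;0 -45 0 0 255;0 -45 0 0 255;0 0 0 10.7 255;0 0 0 10.7 255;0 0 0 10.7 255;0 0 0 10.7 255;0 0 0 10.7 255;0 0 0 10.7 255;0 0 0 10.7 255;0 0 0 10.7 255;0.8 0 47 0 255;0.8 0 47 0 255;0.8 0 47 0 255;0.8 0 47 0 255;0.8 0 47 0 255;0.8 0 47 0 255;0 0 0 0 255;0 0 0 0 255"
}}

```text
time: 22.6
position: [0.4764, -0.0121, 0.1331]
tool_rot: [-1.571, 0.001, -0.002]
ft_force: [-0.4, -0.4, -0.9]
grip_width: 0.503
```

Run:
```python
from h import *
go(.4758,-.011,.0186,grasp=False,yawdeg=0)
pic(7,(200,100,320,220),(210,130,320,230))
```

```text
t=22.60 grip=0.503 F=[-0.4 -0.4 -0.9] grasp [ 0.4764 -0.0121  0.1331] xang -0.1
world d [  -0.6    1.1 -114.5] tool d [ -0.6 114.5   1.1]
turn -0.1
```

View pics/scene7.png

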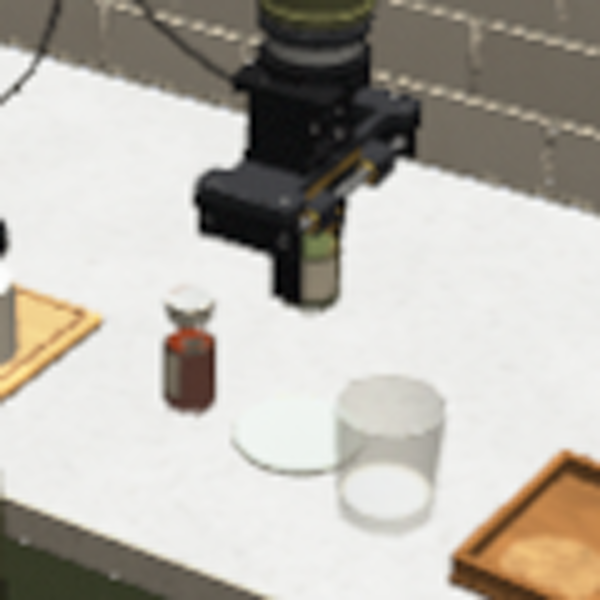

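The low jar is upright in the grip above the coaster. The jaws lie along x, clear of the glass. Lowering.

Emit:
{"method": "drive_tool", "body": {
  "increments": "0 40 1.5 0 255;0 35 0 0 255;0 20 0 0 255;0 10 0 0 255;0 5 0 0 255;0 3 0 0 255;0 1 0 0 255;0 0 0 0 255;0 0 0 0 255"
}}

```text
time: 23.82
position: [0.4765, -0.0096, 0.0189]
tool_rot: [-1.57, 0.0, -0.001]
ft_force: [0.5, 0.3, -1.5]
grip_width: 0.503
```

Emit:
{"method": "drive_tool", "body": {
  "increments": "0 0.6 0 0 255;0 0 0 0 0;0 0 0 0 0;0 0 0 0 0;0 -20 0 0 0;0 -45 0 0 0;0 -45 0 0 0;0 -20 0 0 0;0 0 45 0 0;0 0 45 0 0;0 0 0 0 0"
}}

```text
time: 25.2
position: [0.4759, 0.0841, 0.1479]
tool_rot: [-1.57, -0.004, 0.004]
ft_force: [0.1, -1.6, -0.7]
grip_width: 0.998
```

Run:
```python
from h import *
go(.474,.0815,.055,yawdeg=0)
o=pic(8,(200,100,320,220),(205,130,325,220))
```

```text
t=25.20 grip=0.998 F=[ 0.1 -1.6 -0.7] grasp [0.4759 0.0841 0.1666] xang 0.3
world d [  -1.9   -2.6 -111.6] tool d [ -2.  111.6  -2.6]
turn 0.3
```

View pics/scene8.png

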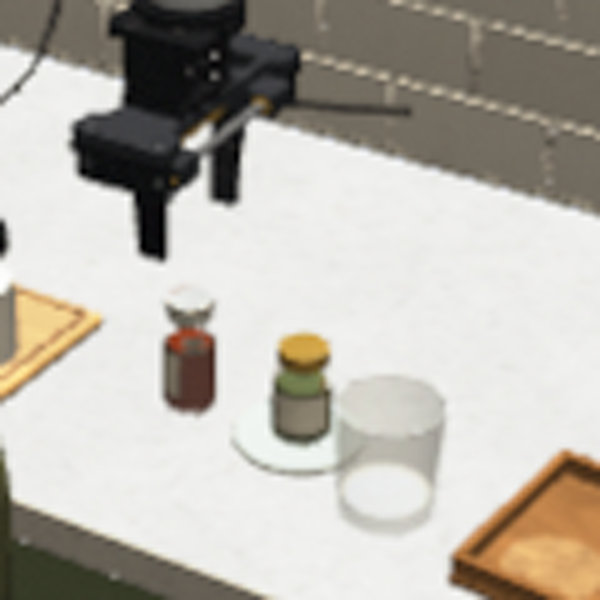

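View pics/top8.png

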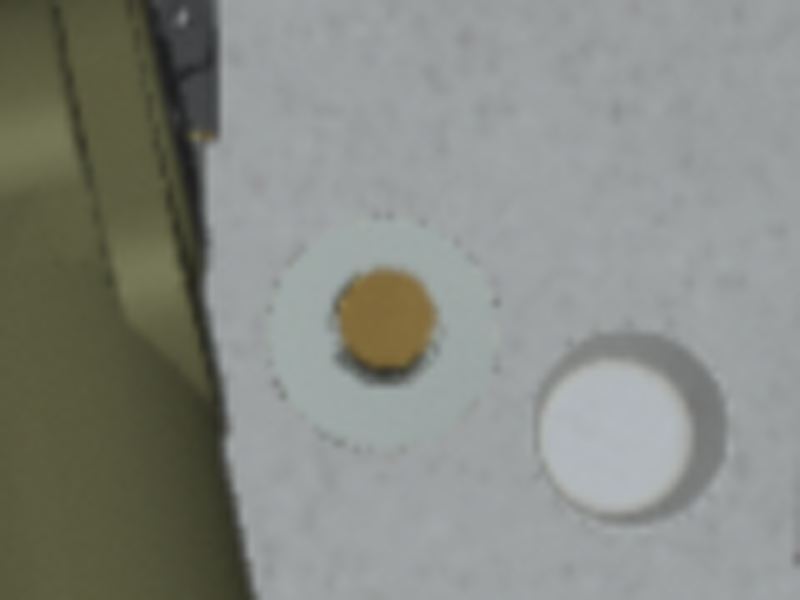

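The low jar stands on the coaster. In the top crop its lid is at (386,318) and the coaster centre at (384,333), the gap being the parallax from lid height. Now the slim jar.

Emit:
{"method": "drive_tool", "body": {
  "increments": "-2 40 -3 0.3 0;0 40 0 0 0;0 20 0 0 0;0 11 0 0 0;0 0 0 0 0;0 0 0 0 255;0 0 0 0 255;0 0 0 0 255;0 0 0 0 255;0 0 0 0 255;0 0 0 0 255"
}}

```text
time: 26.68
position: [0.4743, 0.0773, 0.037]
tool_rot: [-1.571, 0.005, -0.005]
ft_force: [0.1, 0.8, 0.2]
grip_width: 0.459
```

Run:
```python
from h import *
go(.474,.0815,.055,yawdeg=0)
o=pic(9,(200,120,320,220),(205,130,325,220))
d=o["top"];print("low lid",pt(d,262.4,177.2,.081))
```

```text
t=26.68 grip=0.459 F=[0.1 0.8 0.2] grasp [0.4743 0.0773 0.0557] xang -0.4
world d [-0.3  4.2 -0.7] tool d [-0.3  0.7  4.2]
turn -0.4
low lid [ 0.47585226 -0.01218761  0.081     ]
```

View pics/scene9.png

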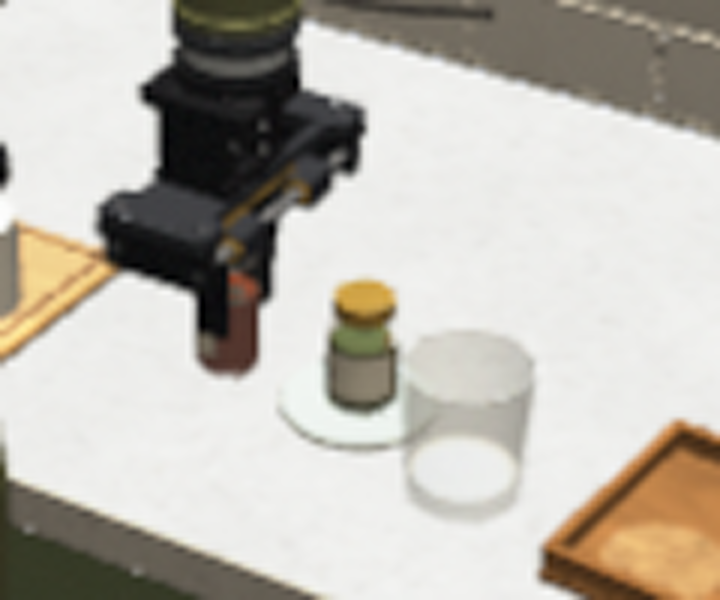

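The grip may be up to 4 mm off-centre in y, so I'll open, turn 90° and grip again. That centres the jar on both axes.

Emit:
{"method": "drive_tool", "body": {
  "increments": "0 0 0 0 0;0 0 0 0 0;0 0 0 0 0;0 0 4 -0.4 0;0 0 0 -10.7 0;0 0 0 -10.7 0;0 0 0 -10.7 0;0 0 0 -10.7 0;0 0 0 -10.7 0;0 0 0 -10.7 0;0 0 0 -10.7 0;0 0 0 -10.7 0;0 0 0 0 0;0 0 0 0 255;0 0 0 0 255;0 0 0 0 255;0 0 0 0 255;0 0 0 0 255;0 0 0 0 255"
}}

```text
time: 29.15
position: [0.4744, 0.0813, 0.037]
tool_rot: [-1.244, -1.153, 1.152]
ft_force: [0.1, -0.1, 0.4]
grip_width: 0.454
```

Run:
```python
from h import *
go(.4709,-.2932,.0557,yawdeg=85.5)
```

```text
t=29.15 grip=0.454 F=[ 0.1 -0.1  0.4] grasp [0.4744 0.0813 0.0557] xang 85.6
world d [  -3.5 -374.5    0. ] tool d [-3.737e+02 -1.000e-01 -2.520e+01]
turn 0.1
```

Emit:
{"method": "drive_tool", "body": {
  "increments": "0 -20 0 0 255;0 -50 0 0 255;0 -55 0 0 255;0 -5 0 0 255;-46.7 0 -3.1 0 255;-46.7 0 -3.1 0 255;-46.7 0 -3.1 0 255;-46.7 0 -3.1 0 255;-46.7 0 -3.1 0 255;-46.7 0 -3.1 0 255;-46.7 0 -3.1 0 255;-46.7 0 -3.1 0 255;0 0 0 0 255;0 40 0 0 255;0 40 0 0 255;0 0 0 0 255;0 0 0 0 255"
}}

```text
time: 31.28
position: [0.4711, -0.2931, 0.0878]
tool_rot: [-1.245, -1.153, 1.153]
ft_force: [-0.3, 0.1, -0.9]
grip_width: 0.458
```

Run:
```python
from h import *
go(.4709,-.2932,.047,grasp=False,yawdeg=85.5)
```

```text
t=31.27 grip=0.458 F=[-0.3  0.1 -0.9] grasp [ 0.4711 -0.2931  0.0878] xang 85.6
world d [ -0.2  -0.1 -40.8] tool d [-0.1 40.8  0.2]
turn 0.1
```

Emit:
{"method": "drive_tool", "body": {
  "increments": "0 20 0 0 255;0 12 0 0 255;0 5 0 0 255;0 2 0 0 255;0 1 0 0 255;0 0 0 0 255;0 0 0 0 255"
}}

```text
time: 32.15
position: [0.4708, -0.2932, 0.0472]
tool_rot: [-1.245, -1.153, 1.152]
ft_force: [0.4, -1.0, -1.9]
grip_width: 0.453
```

Emit:
{"method": "drive_tool", "body": {
  "increments": "0 0.3 0 0 255;0 0 0 0 0;0 0 0 0 0;0 0 0 0 0;0 -20 0 0 0;0 -50 0 0 0;0 -50 0 0 0;48.8 0 2.3 0 0;48.8 0 2.3 0 0;48.8 0 2.3 0 0;48.8 0 2.3 0 0;48.8 0 2.3 0 0;48.8 0 2.3 0 0;47.1 0 13.7 0 0;47.1 0 13.7 0 0;47.1 0 13.7 0 0;47.1 0 13.7 0 0;47.1 0 13.7 0 0;0 0 0 0 0;0 0 0 0 0"
}}

```text
time: 34.65
position: [0.4295, 0.239, 0.1675]
tool_rot: [-1.246, -1.153, 1.152]
ft_force: [0.5, -1.2, 0.4]
grip_width: 1.003
```

Run:
```python
from h import *
go(.4302,.240,.0618,grasp=False,yawdeg=85.5)
pic(10,(220,120,380,240),(320,150,415,228))
```

```text
t=34.65 grip=1.003 F=[ 0.5 -1.2  0.4] grasp [0.4295 0.239  0.1675] xang 85.6
world d [   0.7    1.  -105.7] tool d [  1.  105.7  -0.5]
turn 0.1
```

View pics/scene10.png

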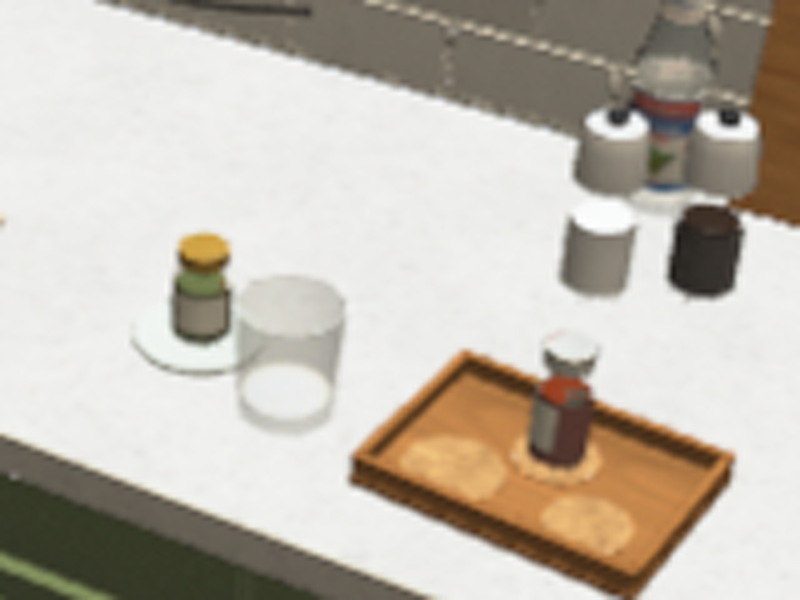

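View pics/top10.png

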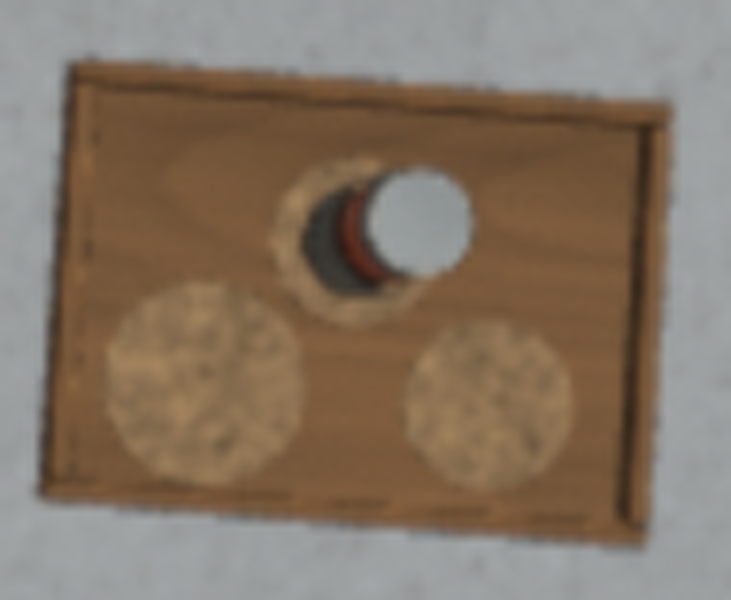

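The slim jar is upright and centred on the back pad, the low jar is on the coaster and the glass hasn't moved. Now fetching the sugar jar.

Emit:
{"method": "drive_tool", "body": {
  "increments": "1 40 -0.6 0 0;0 40 0 0 0;0 17 0 0 0;0 8 0 0 0;0 0 0 0 0;0 0 0 0 255;0 0 0 0 255;0 0 0 0 255;0 0 0 0 255;0 0 0 0 255",
  "squeeze": 30
}}

```text
time: 36.0
position: [0.4297, 0.2407, 0.062]
tool_rot: [-1.244, -1.153, 1.153]
ft_force: [-0.7, -2.0, 3.9]
grip_width: 0.682
```

Emit:
{"method": "drive_tool", "body": {
  "increments": "0 -20 0 0 255;0 -45 0 0 255;0 -47 0 0 255;-47.2 0 -13.8 0 255;-47.2 0 -13.8 0 255;-47.2 0 -13.8 0 255;-47.2 0 -13.8 0 255;-47.2 0 -13.8 0 255;-49.1 0 8 0 255;-49.1 0 8 0 255;-49.1 0 8 0 255;-49.1 0 8 0 255;-49.1 0 8 0 255;0 0 0 0 255;0 40 0 0 255;0 40 0 0 255;0 0 0 0 255;0 0 0 0 255"
}}

```text
time: 38.25
position: [0.4222, -0.2414, 0.0945]
tool_rot: [-1.245, -1.153, 1.153]
ft_force: [-0.0, -0.4, -3.3]
grip_width: 0.687
```

Run:
```python
from h import *
go(.4211,-.2418,.0578,grasp=False,yawdeg=85.5)
```

```text
t=38.25 grip=0.687 F=[-0.  -0.4 -3.3] grasp [ 0.4222 -0.2414  0.0945] xang 85.6
world d [ -1.1  -0.4 -36.7] tool d [-0.4 36.6  1.1]
turn 0.1
```

Emit:
{"method": "drive_tool", "body": {
  "increments": "-0.4 20 1 0 255;0 10 0 0 255;0 4 0 0 255;0 2 0 0 255;0 0.6 0 0 255;0 0 0 0 255;0 0 0 0 255"
}}

```text
time: 39.12
position: [0.4213, -0.2419, 0.058]
tool_rot: [-1.245, -1.154, 1.152]
ft_force: [-2.6, 2.6, 6.0]
grip_width: 0.684
```

Emit:
{"method": "drive_tool", "body": {
  "increments": "0 0 0 0 0;0 0 0 0 0;0 0 0 0 0;0 -20 0 0 0;0 -45 0 0 0;0 -50 0 0 0;49.1 0 -8 0 0;49.1 0 -8 0 0;49.1 0 -8 0 0;49.1 0 -8 0 0;49.1 0 -8 0 0;51.3 0 3.3 0 0;51.3 0 3.3 0 0;51.3 0 3.3 0 0;51.3 0 3.3 0 0;51.3 0 3.3 0 0;51.3 0 3.3 0 0;51.3 0 3.3 0 0;0 0 0 0 0;0 0 0 0 0"
}}

```text
time: 41.62
position: [0.4839, 0.359, 0.1716]
tool_rot: [-1.246, -1.152, 1.154]
ft_force: [0.2, -0.2, -0.4]
grip_width: 1.002
```

Run:
```python
from h import *
go(.485,.3597,.0757,grasp=False,yawdeg=85.5)
pic(11,(220,120,380,240),(320,150,415,228))
```

```text
t=41.62 grip=1.002 F=[ 0.2 -0.2 -0.4] grasp [0.4839 0.359  0.1716] xang 85.6
world d [  1.1   0.7 -95.9] tool d [ 1.  95.9 -1.1]
turn 0.1
```

View pics/scene11.png

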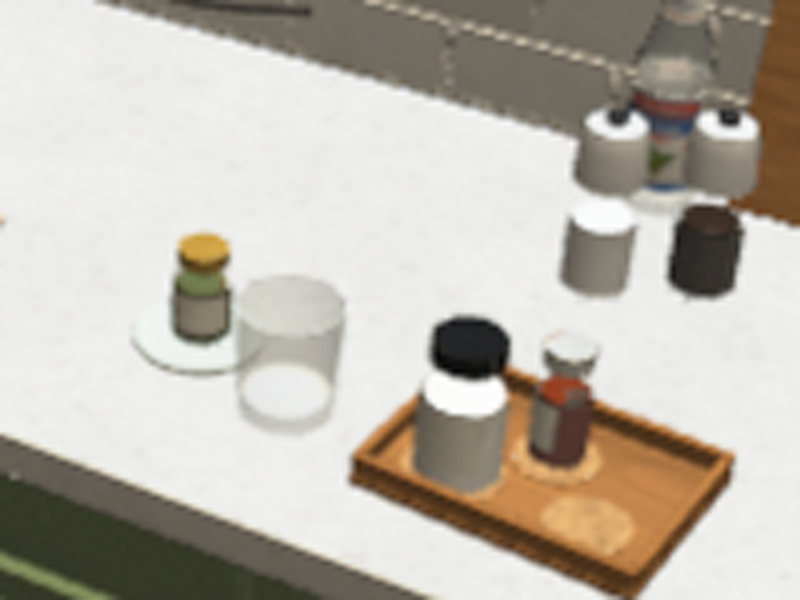

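View pics/top11.png

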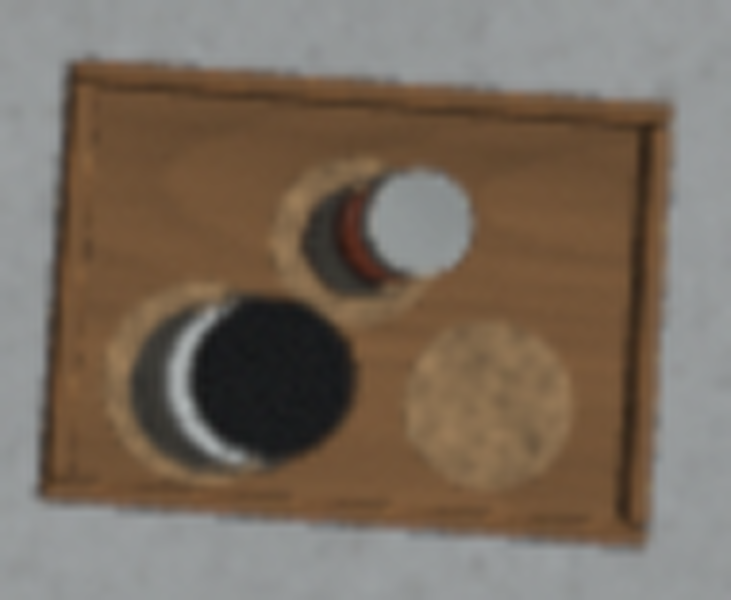

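The sugar jar is back on its pad, upright, within about 3 mm of centre and much as it stood at the start. Now the tall jar.

Emit:
{"method": "drive_tool", "body": {
  "increments": "0.9 40 -1 0 0;0 35 0 0 0;0 15 0 0 0;0 6 0 0 0;0 0 0 0 0;0 0 0 0 255;0 0 0 0 255;0 0 0 0 255;0 0 0 0 255;0 0 0 0 255;0 0 0 0 255",
  "squeeze": 20
}}

```text
time: 43.1
position: [0.4847, 0.3605, 0.0761]
tool_rot: [-1.244, -1.153, 1.153]
ft_force: [-0.5, -0.0, 0.6]
grip_width: 0.527
```

Emit:
{"method": "drive_tool", "body": {
  "increments": "0 -25 0 0 255;0 -55 0 0 255;0 -60 0 0 255;-51.4 0 -3.3 0 255;-51.4 0 -3.3 0 255;-51.4 0 -3.3 0 255;-51.4 0 -3.3 0 255;-51.4 0 -3.3 0 255;-51.4 0 -3.3 0 255;-51.4 0 -3.3 0 255;-48.9 0 5.4 0 255;-48.9 0 5.4 0 255;-48.9 0 5.4 0 255;-48.9 0 5.4 0 255;-48.9 0 5.4 0 255;-48.9 0 5.4 0 255;-48.9 0 5.4 0 255;0 0 0 0 255;0 0 0 0 255"
}}

```text
time: 45.48
position: [0.416, -0.3381, 0.2156]
tool_rot: [-1.244, -1.152, 1.152]
ft_force: [0.3, -0.2, -1.1]
grip_width: 0.526
```

Run:
```python
from h import *
go(.4154,-.338,.0721,grasp=False,yawdeg=85.5)
pic(12,(270,80,390,240),None)
```

```text
t=45.48 grip=0.526 F=[ 0.3 -0.2 -1.1] grasp [ 0.416  -0.3381  0.2156] xang 85.6
world d [-6.000e-01  1.000e-01 -1.435e+02] tool d [ -0.  143.5   0.5]
turn 0.1
```

View pics/scene12.png

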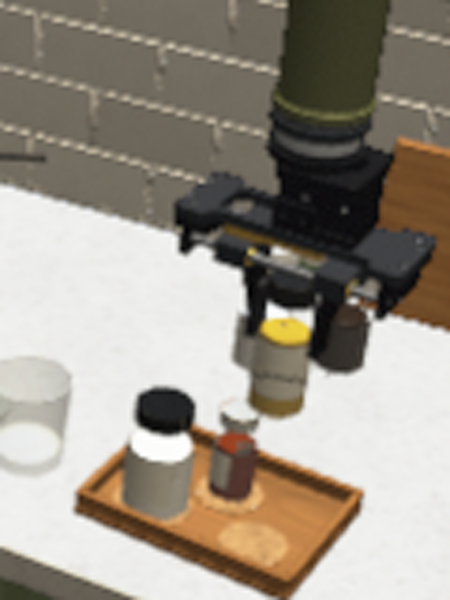

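The tall jar hangs straight above its pad. Lowering.

Emit:
{"method": "drive_tool", "body": {
  "increments": "0 45 0.5 0 255;0 45 0 0 255;0 30 0 0 255;0 12 0 0 255;0 6 0 0 255;0 3 0 0 255;0 1.6 0 0 255;0 0.6 0 0 255;0 0 0 0 255;0 0 0 0 255"
}}

```text
time: 46.78
position: [0.416, -0.3384, 0.073]
tool_rot: [-1.245, -1.153, 1.152]
ft_force: [-0.4, -0.7, -1.2]
grip_width: 0.529
```

Emit:
{"method": "drive_tool", "body": {
  "increments": "0 0.9 0 0 255;0 0 0 0 255;0 0 0 0 60;0 0 0 0 60;0 0 0 0 60;0 -15 0 0 60;0 -40 0 0 60;0 -50 0 0 60;48.9 0 -5.4 0 0;48.9 0 -5.4 0 0;48.9 0 -5.4 0 0;48.9 0 -5.4 0 0;48.9 0 -5.4 0 0;48.9 0 -5.4 0 0;48.9 0 -5.4 0 0;51 0 0 0 0;51 0 0 0 0;51 0 0 0 0;0 0 0 0 0;0 0 0 0 0"
}}

```text
time: 49.28
position: [0.4918, 0.1517, 0.1775]
tool_rot: [-1.246, -1.152, 1.152]
ft_force: [-0.2, -0.6, -0.4]
grip_width: 1.0
```

Run:
```python
from h import *
go(.48,0,.2)
o=pic(13,(220,120,380,240),(320,150,415,228))
pic("13b",None,(210,130,420,240))
d=o["top"];V=cv2.cvtColor(d["img"],cv2.COLOR_RGB2HSV)[...,2]
m=np.zeros(V.shape,bool);m[150:228,320:415]=(V<42)[150:228,320:415]
for c,s in blobs(m,40)[0]: print(c,s,pt(d,*c,.135 if c[0]>375 else .12))
```

```text
t=49.27 grip=1.000 F=[-0.2 -0.6 -0.4] grasp [0.4918 0.1517 0.1962] xang 85.6
world d [ -11.8 -151.7    3.8] tool d [-152.1   -3.7    0. ]
[355.  198.6] [346, 189, 19, 20, 301] [ 0.41905718 -0.24024739  0.12      ]
[395.6 200.3] [388, 194, 16, 14, 185] [ 0.41419368 -0.33539932  0.135     ]
```

View pics/scene13.png

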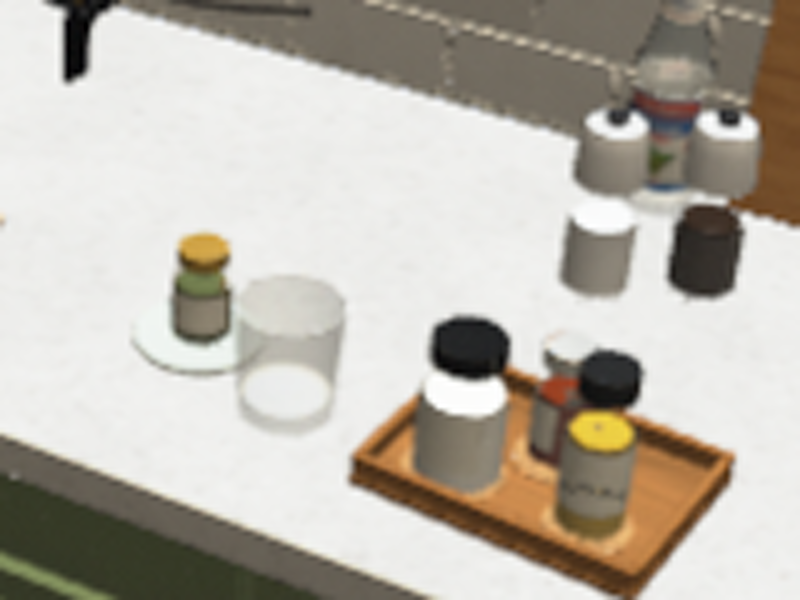

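View pics/top13.png

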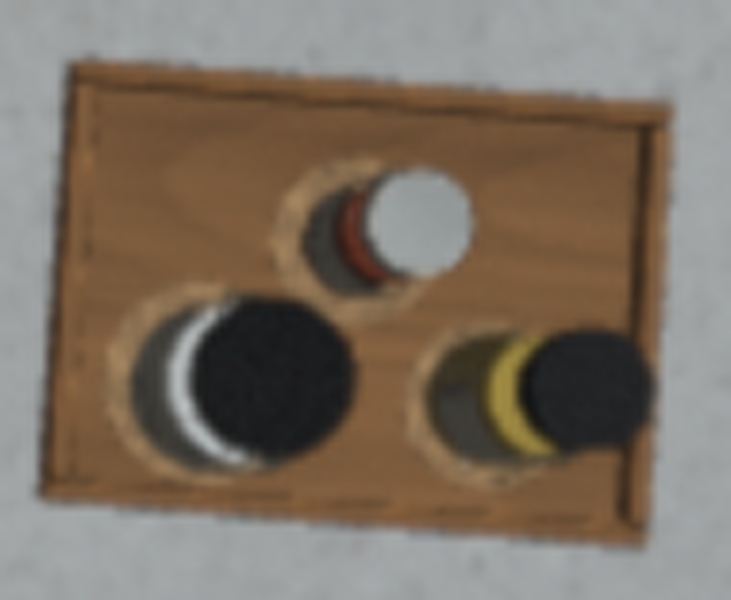

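View pics/top13b.png

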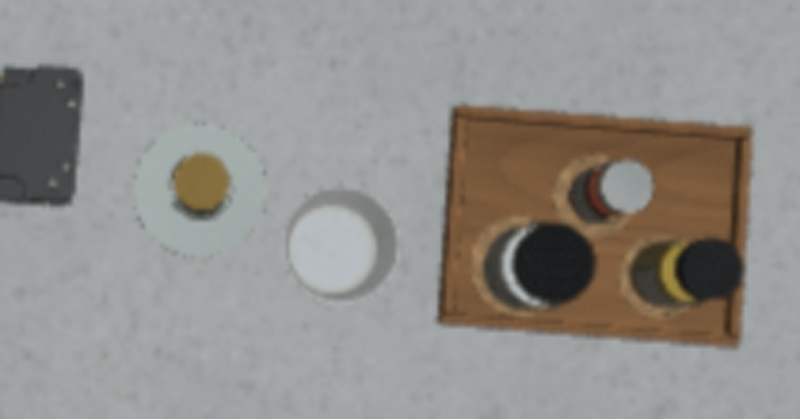

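All the jars are upright, the gripper is clear and the glass is unmoved. The sugar and tall lids are within 1 mm of their starting positions. Handing in.

Run:
```python
from bench import workorder
print(workorder.close_job())
```

```text
the job is handed in; nothing more can be done
None
```

The swap is done and handed in after about 49 s of the 125 s, in the order you asked. No verdict was reported.

- **Order:** I moved the tall jar and then the sugar jar onto the board. The low jar then went to the coaster, and the slim jar to the back pad, after a second grip at right angles to centre it. Last, the sugar jar and then the tall jar went back to their own pads.
- **Sugar and tall jars:** in the top view their lids are within about 1 mm of where they started.
- **Low jar:** its lid is about 1.5 mm from the coaster's centre.
- **Slim jar:** it shows an even cork margin of about 10 mm on the two sides I could see.
- **Everything else:** all the jars look upright and released, the glass has not visibly moved, and the open gripper is clear of everything. The forces read after each move were small, at most about 7 N; force during the moves was not logged.

**Checks that disagreed:**
- **Lid heights:** the camera read y about 1% too close to the centre line at lid height, so the two front lids first came out 94 mm apart instead of 100 mm. The pads themselves measured 100 mm apart, so I used those.
- **Slim jar's start:** I measured it 92 mm from the coaster, where the task says about 98 mm.
- **Sugar jar's centring:** it stands about 2 to 3 mm to -y of its pad's measured centre, much as it did at the start. I left it there.

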